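# Ready the carver's cordless honing machine: speed dial off, then battery on

## Robot

A 7-joint arm with a two-finger parallel gripper is mounted at the origin on the work surface. World frame = base frame: x ahead of the robot, y to its left, z up, the work surface at z = 0. Lengths are in m, angles in rad, forces in N, time in s.
With the tool pointing down it reaches from about 0.4 to 0.85 m from the base axis. Payload 10.4 kg.
Tool frame: the origin (TCP) lies at the very end of the fingers, on their centre line; the grasp point (between the pads) lies 19 mm behind it (manip.grip_point_offset is the distance from the TCP to the grasp point, in m); z points along the fingers, y is the line along which they close (so a half turn about z gives the same grasp; the last joint's range is limited). The gripper opens to 85 mm and grips with 20 to 120 N. Pads are 22 mm wide; open, the fingers measure 114 mm over their backs; the gripper's body (76 mm by 85 mm) begins 54 mm behind the grasp point. The pads swing forward as they close: fully open they stand 13 mm farther back than shut.
Start: joints at [1.29, 0.332, -0.065, 1.46, 0.022, 1.35, -0.088], TCP at [0.159, -0.604, 0.231] pointing down, gripper open.
Joint ranges: [-2.6, 2.6], [-0.5, 2.12], [-1.47, 1.34], [0.16, 2.42], [-1.27, 4.41], [0.06, 2.06], [-2.6, 2.6]. Speed limits (rad/s): [2.22, 2.22, 2.79, 2.79, 3.14, 3.14, 3.14].

## Interface

Orientations are given as a unit quaternion [x, y, z, w].
In Python, from workcell import manip gives the robot as it stands. The module is installed in compiled form; this text tells all that it offers.
- The arm moves only by the tool step_arm, never from a script. Its argument "moves" is a list of rows, each a list of 7 numbers: the closure, from 0 (fully open) to 1 (shut), then the shift along the world's x, y, z in mm, then the turn, a rotation vector about the world's x, y, z in rad. In form: [[grip, tx, ty, tz, ax, ay, az], ...]. A call has 1 to 10 rows; each row is the pose to reach, as a shift and turn from the pose commanded when the call began; what a row does not reach only later rows make up. A row lasts 1/10 s, in which the tool goes at most 50 mm and 8.59 degrees, less where a joint would pass 70% of its speed; a pose out of reach is approached as far as the arm can. A call with a gripper value outside its range is refused whole. The fingers move at their own pace and stop on an object; "grip_force" is the grip in N (left out, the last holds). Time passes only in rows, so rows that repeat a pose let the fingers close. It gives the time, the measured TCP pose, the force, the opening and the grip force at its end, in the units of the state.
- manip.get_obs(): the state, without advancing time (a new reading comes with each control period).
- manip.camera(name): name is "scene" or "top"; returns a dict with "image" (480x640x3 uint8, blue, green, red), "K" (3x3 intrinsics, pixels), "rvec" (rotation vector, rad) and "tvec" (3), from world to camera coordinates, as OpenCV has them. Camera axes: x right, y down, z forward; pixel columns grow to the right and rows downward; lengths in m; the calibration is good to about 2 mm. A picture is of the moment at which its call begins. There is no depth.
- manip.hand_in(): hands the job in; it is judged then, once.
The state is a dict: "clock": time; "joint_pos": joint angles; "joint_velocities": joint speeds; "tau": joint torques, N m; "position": TCP position; "ee_rot": TCP orientation; "ft_force": force on the tool from outside, world axes, zero at the start; "torque": the same for the moment, N m; "grip_width": opening from 0.0 (shut) to 1.0 (fully open); "grasp_force": force on a finger pad.
Only numpy, scipy, OpenCV 4.12 (cv2) and the standard library are available. Lean on these libraries where they do the work, as an engineer would, in place of code of your own. Each camera call takes 0.05 s, during which the arm holds its last target. There are 200 camera calls.

## Task

Get the small honing machine ready for use: first turn its speed dial fully anticlockwise to the off stop, then slide the slim battery pack onto the machine's shoe until it is fully home and the catch clicks in behind it, and let go with the dial still off. Leave the drill's bigger battery pack, the carving, the bar of honing compound and the standing mallet where they are.

Things in the scene. Friction and masses are not known exactly. Their poses are not given: they have to be found in the camera images.
- machine: Grey honing machine, screwed down, on the left or right of the bench. z up, +x from its front (the flat deck, nearest the robot) to its back (the motor). Origin on the bench under the deck's middle. Deck top 50 mm above the bench, x -55 to 53 mm, y -118 to 118. Motor 80 mm thick along y behind it (x 55 to 135, top 115 mm up), a 77 mm wheel on each end (y +-100).
- dial (a joint): Turn of the black speed dial in rad: 0 is the off stop (fully anticlockwise seen from above), growing clockwise to 5.24 at full speed. At value q the pointer's direction makes an angle of 2.618 - q about z with the machine's x axis. It stays where it is left; friction torque about 0.05 N m.
- dial_grip (a point): Point on the dial's upright axis (x 0, y -62 mm of the machine), 28 mm above the deck, the height to grip. Turns with the dial: x along the grip bar to the white pointer line, z up. The black dial is a disc 42 mm across and 6.6 mm high carrying an upright bar 38 mm long, 12 mm wide, top 30 mm above the deck: pinch it across the 12 mm.
- shoe_home (a point): Point on the deck surface (x 0, y +48 mm of the machine) where the pack's origin is when fully home; the pack's x then along this x, the machine's. The pack enters along +x. The shoe is a black T rail along x, 63 mm long, ending at x +46 mm at a block that stops the pack's front. Rail head 30 mm wide, 8 to 13 mm above the deck; stem 16 mm wide.
- shoe_nose (a point): The rail's rounded front end, on the deck surface, 17 mm before shoe_home. The 38 mm of deck before it is flat: lay the pack's front part there, its front edge just short of the nose (origin about 67 mm before shoe_home, the rear overhanging), and slide it in. The pack's lips then pass under the rail's head with 3.5 mm spare in height, 2 mm at each side.
- catch (a joint): Spring catch in the middle of the rail, in m: 0 is up, growing as pressed down (to 0.008). From about 45 mm before home the entering pack's inner bar rides up its ramp and presses it down some 4 mm (up to about 12 N of push along the rail); in about the last 2 mm of travel it springs up behind that bar and the pack cannot slide back.
- pack: The slim battery pack, loose, black: 90 mm long (x), 52 wide (y), 46 high, 0.2 to 0.45 kg; origin at the centre of its underside, z up. +x is the front, which enters first; the rear has a thumb rib on top and four white charge lamps. Underside: channel 34 mm wide with 4.5 mm thick lips, open in front, closed at the rear. Lies channel down on the mat. Grip its flat sides.
- mat: Square of grey carpet, 320 x 320 mm, 4 mm thick, fixed on the bench on the other side from the machine; origin at the centre of its underside. The pack and three bystanders lie on it in a two by two pattern about 140 mm apart.
- drill_pack: Bystander, loose: the drill's larger battery, black, 112 x 74 mm and 60 mm high, with its rails on top; origin at the centre of its underside.
- carving: Bystander, loose: limewood block, 110 x 64 x 24 mm, with a part-carved rosette up to 38 mm high; origin at the centre of its underside.
- compound_bar: Bystander, loose: pale bar of honing compound, 95 x 38 x 26 mm; origin at the centre of its underside.
- mallet: Bystander, loose: round wooden carver's mallet standing on its head between the mat and the machine, 240 mm high, head 76 mm in diameter; origin at the centre of its foot.
Things that resemble listed ones, but are neither listed nor needed, are in the scene too. Leave any pink look-alike of the pack alone.

How it is judged:
On the way, in this order (a step that is already met when the one before it is completed fails the run):
1. the speed dial is turned anticlockwise to its off stop, while the pack is not yet on the shoe (value of joint dial below 0.08 rad and distance between pack and shoe_home above 0.05 m), for 0.2 s.
2. the slim pack is fully home on the shoe with the catch up behind it (x of pack in the frame of shoe_home above -0.004 m and distance between pack and shoe_home below 0.007 m and value of joint catch below 0.001 m), for 0.2 s.
At the end, for the whole second after the job is handed in: The dial is within 0.08 rad of its off stop; the slim pack is on the shoe within 4 mm of fully home along the rail (7 mm in all), level and in line with it, at rest, and the catch is up (within 1 mm) behind it (all of step 2 and value of joint dial below 0.08 rad and angle between the x axis of pack and the x axis of shoe_home, either way round below 0.12 rad and angle between pack's own z axis and vertical below 0.1 rad and linear speed of pack below 0.02 m/s); the robot touches nothing.
It fails at once if the drill's battery pack is shifted by more than 20 mm (distance of drill_pack from where it was at the start of the episode above 0.02 m).
It fails at once if the carving is shifted by more than 20 mm (distance of carving from where it was at the start of the episode above 0.02 m).
It fails at once if the bar of honing compound is shifted by more than 20 mm (distance of compound_bar from where it was at the start of the episode above 0.02 m).
It fails at once if the mallet is shifted by more than 20 mm or tipped (distance of mallet from where it was at the start of the episode above 0.02 m or angle between mallet's own z axis and vertical above 0.25 rad).
It also fails if it takes over 72 s, if anything falls off the work surface, if the arm or the gripper's body presses on something with over 40 N, if the wrist force passes 120 N, or if a joint passes its speed limit or range.

## Working session

There is one attempt and no reset: what is moved stays moved. The work goes in short steps, Python scripts to look and compute and a tool call to move; the robot and the scene stay as the last step left them, time stands still between calls to the robot, and variables do not carry over. Pictures are saved under pics/ and viewed, at most 10 in all, crops included, and the job is handed in when it is done.

Besides the shell and the picture viewer there is one more tool, called after "Call:" in YAML: its name, and indented under it one key for each argument. step_arm: Moves the arm, as the interface text tells. Its arguments: {"type":"object","properties":{"moves":{"type":"array","items":{"type":"array","items":{"type":"number"}}},"grip_force":{"type":"number"}},"required":["moves"]}

```bash
mkdir -p pics; cat > h.py <<'E'
import numpy as np, cv2
from workcell import manip
def snap(n,f):
    c=manip.camera(n); cv2.imwrite(f,c["image"]); np.savez(f+".npz",**{k:np.array(v) for k,v in c.items()}); return c
def load(f): return np.load(f+".npz")
def ray(c,px,z):
    K=c["K"];R=cv2.Rodrigues(c["rvec"])[0];t=np.array(c["tvec"]).ravel()
    px=np.atleast_2d(np.array(px,float)); o=-R.T@t
    d=(R.T@np.linalg.inv(K)@np.c_[px,np.ones(len(px))].T).T
    return o+d*((z-o[2])/d[:,2])[:,None]
def proj(c,P):
    return cv2.projectPoints(np.atleast_2d(np.array(P,float)),c["rvec"],c["tvec"],c["K"],None)[0].reshape(-1,2)
E
python3 - <<'E'
from h import *
for n in("scene","top"):
    c=snap(n,f"pics/{n}0.png"); R=cv2.Rodrigues(c["rvec"])[0]; print(n,-R.T@np.array(c["tvec"]).ravel(),R.round(2).tolist(),c["K"][0][0])
print(manip.get_obs(),manip.grip_point_offset)
E
```

```text
scene [1.01300668 0.34599243 0.76619479] [[-0.5, 0.87, -0.01], [0.63, 0.35, -0.69], [-0.59, -0.36, -0.72]] 442.0289858800249
top [0.27354505 0.01432915 1.40336459] [[-0.02, -1.0, -0.01], [-0.99, 0.02, -0.13], [0.13, 0.01, -0.99]] 597.2429551101344
{'clock': 0.1, 'joint_pos': array([ 1.29038255,  0.3328083 , -0.06465968,  1.46084714,  0.02161448,
        1.34989868, -0.08850317]), 'joint_velocities': array([-8.93829787e-04, -8.51138877e-04, -1.39577967e-04, -1.88614042e-03,
       -1.30587207e-03, -2.06453949e-04, -8.49981602e-05]), 'tau': array([ 1.41186982e-03, -6.26743627e+01,  4.92943777e-02, -3.92427421e+01,
        1.64303306e-02,  6.98411037e-03,  5.77938295e-05]), 'position': array([ 0.1592396 , -0.60403248,  0.2306005 ]), 'ee_rot': array([ 9.91704035e-01,  1.28540677e-01, -1.22885237e-04, -6.20975505e-04]), 'ft_force': array([ 0.13767074,  0.67459302, -0.89771699]), 'torque': array([-0.00594246,  0.01290416, -0.01575811]), 'grasp_force': 0.0, 'grip_width': 0.9989337098967935} 0.0187
```

View pics/top0.png

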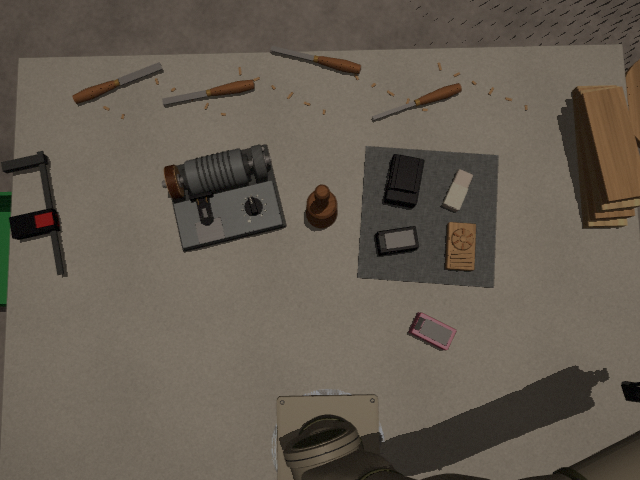

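View pics/scene0.png

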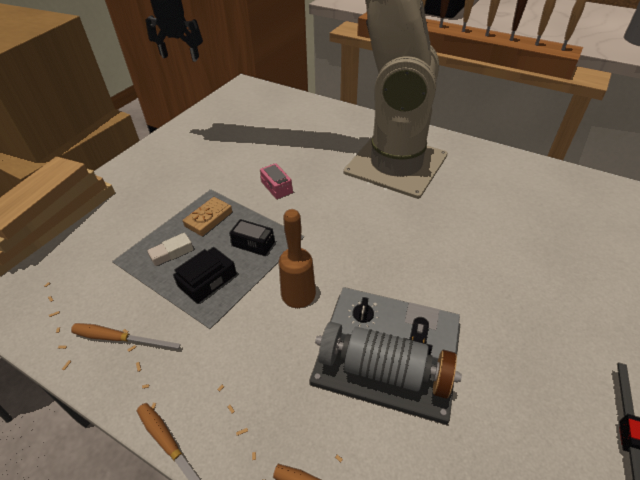

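Top view: the machine's deck has its front edge from about (183,249) to (286,228), the dial at (253,206) and the shoe at (206,209). The slim pack is at (398,241), the drill pack at (404,180) and the mallet at (321,207). The pink decoy is at (432,331). Next I'll enlarge the parts that matter.

```bash
python3 - <<'E'
from h import *
t=cv2.imread("pics/top0.png");s=cv2.imread("pics/scene0.png")
def crop(i,x,y,w,h,k): return cv2.resize(i[y:y+h,x:x+w],(w*k,h*k),interpolation=cv2.INTER_CUBIC)
a=crop(t,165,170,130,100,3);b=crop(t,368,218,65,50,6)
c=crop(s,310,280,130,100,3);d=crop(s,220,210,65,50,6)
im=np.vstack([np.hstack([a,b]),np.hstack([c,d])]);im=np.clip(im.astype(float)*1.8,0,255).astype(np.uint8)
cv2.imwrite("pics/crops.png",im);print(im.shape)
E
```

```text
(600, 780, 3)
```

View pics/crops.png

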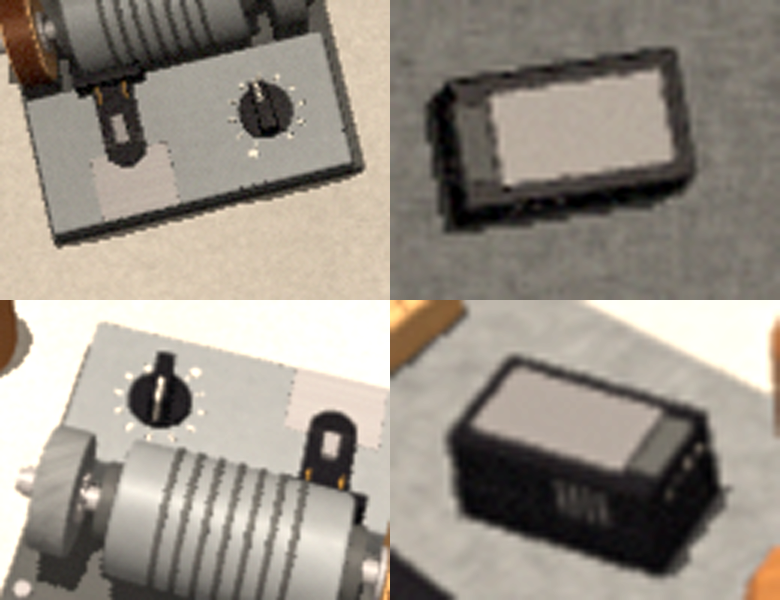

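```bash
cat > fit.py <<'E'
from h import *
from scipy.optimize import least_squares
T=load("pics/top0.png");S=load("pics/scene0.png")
def W(p,P):
    P=np.array(P,float);c,s=np.cos(p[2]),np.sin(p[2]);return np.c_[p[0]+c*P[:,0]-s*P[:,1],p[1]+s*P[:,0]+c*P[:,1],P[:,2]]
def fit(top,sc,p0):
    f=lambda p:np.r_[(proj(T,W(p,[a for a,_ in top]))-[b for _,b in top]).ravel(),(proj(S,W(p,[a for a,_ in sc]))-[b for _,b in sc]).ravel()]
    r=least_squares(f,p0,loss="soft_l1");return r.x,f(r.x).reshape(-1,2)
A=lambda x,y:(165+(x+.5)/3-.5,170+(y+.5)/3-.5)
B=lambda x,y:(368+(x-390)/6,218+y/6)
C=lambda x,y:(310+x/3,280+(y-300)/3)
D=lambda x,y:(220+(x-390)/6,210+(y-300)/6)
m,e=fit([((-.055,.118,.05),A(57,234)),((-.055,-.118,.05),A(357,164)),((.0,-.062,.0566),A(266,109)),((-.017,.048,.063),A(127,163))],
 [((-.055,-.118,.05),C(103,322)),((0,-.062,.0566),C(160,398)),((-.017,.048,.063),C(331,412))],[.5,.2,.2])
print("machine",m.round(4));print(e.round(1).tolist())
h=.05;l=.004
p,e=fit([((-.045,.026,h),B(452,83)),((.045,.026,h),B(675,50)),((.045,-.026,h),B(692,175)),((-.045,-.026,h),B(468,206)),((-.045,.026,l),B(430,100)),((-.045,-.026,l),B(450,230))],
 [((.045,-.026,h),D(517,357)),((-.045,-.026,h),D(708,412)),((-.045,.026,h),D(655,475)),((.045,.026,h),D(455,435)),((-.045,.026,l),D(660,575)),((-.045,-.026,l),D(720,492)),((.045,.026,l),D(462,510))],[.48,-.17,-1.43])
print("pack",p.round(4));print(e.round(1).tolist())
# pointer
d=W(m,[[0,-.062,.08]])[0];print("dial",d)
for c,px in((T,[A(258,86),A(274,133)]),(S,[C(165,354),C(158,422)])): 
    q=ray(c,px,.08);v=q[0]-q[1];print("bar ends",q.round(4).tolist(),"dir",np.arctan2(v[1],v[0]),np.hypot(*v[:2]))
print("mallet",ray(T,[[321,190]],.24),"home",W(m,[[0,.048,.05],[-.067,.048,.05]]).round(4).tolist())
E
python3 fit.py
```

```text
machine [0.535  0.2192 0.2186]
[[-1.8, -0.1], [-1.5, -1.0], [-0.5, -0.4], [0.2, -0.5], [-2.2, -2.2], [-0.9, -1.5], [1.0, -1.3]]
pack [ 0.464  -0.1705 -1.4405]
[[-2.4, -0.5], [-0.8, -0.9], [0.3, 0.5], [-1.3, 1.2], [-0.6, -0.4], [-0.3, -0.4], [-1.5, -2.7], [0.4, -2.2], [-1.2, 2.2], [-2.4, -1.5], [0.1, -0.7], [0.1, -1.8], [-0.4, -0.3]]
dial [0.54847446 0.15868631 0.08      ]
bar ends [[0.5606, 0.1609, 0.08], [0.5244, 0.1491, 0.08]] dir 0.3145528699339328 0.038116996375012376
bar ends [[0.5341, 0.1556, 0.08], [0.5825, 0.1746, 0.08]] dir -2.7687772223348652 0.052002450590844
mallet [[0.53977361 0.00306992 0.24      ]] home [[0.5246, 0.2661, 0.05], [0.4592, 0.2515, 0.05]]
```

The crops show the white pointer line on the bar's motor-side end, so q is about 2.5. The pack's lamps and rib are on its +y end, so its front points to −y. I'll refine the machine pose with edge fits.

```bash
cat > edge.py <<'E'
from fit import *
def edgefit(p0,edges,rng=4,it=8,cams=None):
    p=np.array(p0,float)
    from scipy.ndimage import map_coordinates
    for k in range(it):
        obs=[]
        for c,a,b,sgn in edges:   # sgn: +1 => bright on left-hand normal side given by ref point
            g=cv2.GaussianBlur(cv2.cvtColor(c["image"],cv2.COLOR_BGR2GRAY).astype(float),(0,0),.7)
            L=np.linspace(a,b,40);q=proj(c,W(p,L));t=q[-1]-q[0];n=np.array([-t[1],t[0]])/np.hypot(*t)
            s=np.arange(-rng,rng+.01,.2)
            X=q[:,None]+s[None,:,None]*n
            prof=map_coordinates(g,[X[...,1],X[...,0]],order=1);d=np.gradient(prof,axis=1)*sgn
            j=d.argmax(1);ok=(d.max(1)>4)&(j>0)&(j<len(s)-1)
            off=np.median(s[j[ok]]);ok&=abs(s[j]-off)<1.2
            obs.append((c,L[ok],q[ok]+s[j[ok]][:,None]*n,n))
        f=lambda p:np.concatenate([((proj(c,W(p,L))-Q)@n) for c,L,Q,n in obs])
        r=least_squares(f,p,loss="soft_l1",f_scale=.5);p=r.x
    return p,[(len(L),round(float(np.mean((proj(c,W(p,L))-Q)@n)),2)) for c,L,Q,n in obs]
if __name__=="__main__":
    z=.05
    def E(c,a,b):  # bright inside deck for front edge; sign found from normal toward deck middle
        q=proj(c,W(m,[a,b,(-.02,0,z)]));t=q[1]-q[0];n=np.array([-t[1],t[0]]);return (c,a,b,np.sign((q[2]-q[0])@n))
    F=((-.055,.11,z),(-.055,-.11,z));R=((-.05,-.118,z),(.03,-.118,z));Lf=((-.05,.118,z),(.03,.118,z))
    flip=lambda e:(e[0],e[1],e[2],-e[3])
    et=[E(T,*F),E(T,*R)]; el=flip(E(T,*Lf)); es=[flip(E(S,*F)),flip(E(S,*R))]
    for name,ed in(("top F,R",et),("top F,R,L",et+[el]),("scene F,R",es),("all",et+[el]+es)):
        p,e=edgefit(m,ed);print(name,p.round(4),e,"dial",W(p,[[0,-.062,.08]])[0].round(4)[:2],"home",W(p,[[0,.048,.05]])[0].round(4)[:2])
E
python3 edge.py | grep -A9 "top F"
```

```text
top F,R [0.5341 0.22   0.2202] [(40, 0.01), (16, 0.01)] dial [0.5477 0.1595] home [0.5237 0.2668]
top F,R,L [0.5341 0.2202 0.2204] [(40, 0.0), (16, -0.07), (40, 0.04)] dial [0.5476 0.1597] home [0.5236 0.267 ]
scene F,R [0.5371 0.2195 0.2204] [(11, 0.0), (31, -0.0)] dial [0.5506 0.159 ] home [0.5266 0.2663]
all [0.5345 0.2197 0.2204] [(40, -0.1), (15, 0.17), (40, 0.26), (10, 0.99), (30, -0.39)] dial [0.5481 0.1592] home [0.524  0.2666]
```

Call:
step_arm:
  moves:
    - [0.4,0,0,50,0,0,0]
    - [0.4,20,30,90,0,0,0]
    - [0.4,55,65,90,0,0,0]
    - [0.4,90,100,90,0,0,0]
    - [0.4,125,135,90,0,0,0]
    - [0.4,160,170,90,0,0,0]
    - [0.4,195,205,90,0,0,0]
    - [0.4,230,240,90,0,0,0]
    - [0.4,265,275,90,0,0,0]
    - [0.4,290,310,90,0,0,0.07]
  grip_force: 40

```text
clock: 1.1
position: [0.4509, -0.2921, 0.3209]
ee_rot: [0.986, 0.164, -0.0, -0.0]
ft_force: [0.8, -0.3, 0.3]
grip_width: 0.6
grasp_force: 0.0
```

Call:
step_arm:
  moves:
    - [0.4,5,50,0,0,0,0]
    - [0.4,15,98,0,0,0,0]
    - [0.4,25,147,0,0,0,0]
    - [0.4,35,196,0,0,0,0]
    - [0.4,45,245,0,0,0,0]
    - [0.4,55,294,0,0,0,0]
    - [0.4,65,343,0,0,0,0]
    - [0.4,80,390,0,0,0,0]
    - [0.4,95,430,0,0,0,0]
    - [0.4,99,453,0,0,0,0]

```text
clock: 2.1
position: [0.5484, 0.1622, 0.3207]
ee_rot: [0.986, 0.165, -0.0, -0.001]
ft_force: [0.1, -0.7, -0.2]
grip_width: 0.598
grasp_force: 0.0
```

```bash
python3 -c "
from h import *
o=manip.get_obs();print(o['clock'],o['position'],o['ee_rot'],o['joint_pos'].round(3),o['ft_force'],o['grip_width'])
import scipy.spatial.transform as t;print(t.Rotation.from_quat(o['ee_rot']).as_matrix().round(3))"
```

```text
2.1 [0.54837047 0.16224253 0.3206593 ] [ 9.86341051e-01  1.64713729e-01 -4.07776095e-04 -7.43588087e-04] [ 0.26   0.264 -0.766  1.426  0.181  1.524 -1.737] [ 0.06887325 -0.6584636  -0.21372686] 0.5984161115826185
[[ 0.946  0.325 -0.001]
 [ 0.325 -0.946  0.001]
 [-0.001 -0.002 -1.   ]]
```

Call:
step_arm:
  moves:
    - [0.4,0,0,-40,0,0,0]
    - [0.4,0,0,-80,0,0,0]
    - [0.4,0,0,-120,0,0,0]
    - [0.4,0,0,-160,0,0,0]
    - [0.4,0,0,-200,0,0,0]
    - [0.4,0,0,-200,0,0,0]
    - [0.4,0,0,-200,0,0,0]

```text
clock: 2.8
position: [0.5483, 0.1588, 0.122]
ee_rot: [0.987, 0.163, -0.0, -0.0]
ft_force: [-0.2, 0.9, 1.3]
grip_width: 0.602
grasp_force: 0.0
```

```bash
python3 - <<'E'
from h import *
o=manip.get_obs();print(o['position'],o['ft_force'])
a=snap("top","pics/t1.png")["image"];b=snap("scene","pics/s1.png")["image"]
im=np.hstack([cv2.resize(a[150:270,190:310],(400,400)),cv2.resize(b[230:380,290:440],(400,400))])
cv2.imwrite("pics/c1.png",np.clip(im*1.5,0,255))
E
```

```text
[0.54829662 0.15878083 0.1219839 ] [-0.20299117  0.89776905  1.33826123][ WARN:0@6.559] global loadsave.cpp:1063 imwrite_ Unsupported depth image for selected encoder is fallbacked to CV_8U.
```

View pics/c1.png

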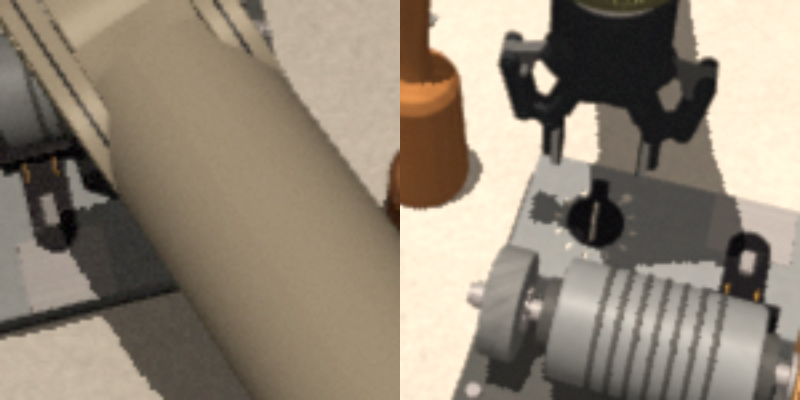

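Scene view: the fingers straddle the bar at crop (597,222), so I'll go down and pinch.

Call:
step_arm:
  moves:
    - [0.4,0,0,-30,0,0,0]
    - [0.4,0,0,-52,0,0,0]
    - [0.4,0,0,-60,0,0,0]
    - [0.4,0,0,-60,0,0,0]

```text
clock: 3.3
position: [0.5487, 0.1587, 0.062]
ee_rot: [0.987, 0.163, 0.0, -0.0]
ft_force: [0.2, 0.4, -0.2]
grip_width: 0.601
grasp_force: 0.0
```

Call:
step_arm:
  moves:
    - [0.7,0,0,0,0,0,0]
    - [0.8,0,0,0,0,0,0]
    - [0.85,0,0,0,0,0,0]
    - [0.9,0,0,0,0,0,0]
    - [1,0,0,0,0,0,0]
    - [1,0,0,0,0,0,0]
    - [1,0,0,0,0,0,0]
  grip_force: 30

```text
clock: 4.0
position: [0.5486, 0.1602, 0.0628]
ee_rot: [0.987, 0.164, 0.001, -0.001]
ft_force: [-2.0, 4.0, 7.4]
grip_width: 0.132
grasp_force: 32.9
```

Call:
step_arm:
  moves:
    - [1,0,1.5,1,0,0,0]
    - [1,0,2,2,0,0,0]
    - [1,0,2,2,0,0,0.1]
    - [1,0,2,2,0,0,0.2]
    - [1,0,2,2,0,0,0.3]

```text
clock: 4.5
position: [0.5484, 0.1605, 0.0629]
ee_rot: [0.951, 0.311, 0.0, -0.0]
ft_force: [2.8, 1.7, -8.7]
grip_width: 0.129
grasp_force: 30.9
```

Call:
step_arm:
  moves:
    - [1,0,0,-1,0,0,0.12]
    - [1,0,0,-1,0,0,0.24]
    - [1,0,0,-1,0,0,0.36]
    - [1,0,0,-1,0,0,0.48]
    - [1,0,0,-1,0,0,0.6]
    - [1,0,0,-1,0,0,0.72]
    - [1,0,0,-1,0,0,0.84]

```text
clock: 5.2
position: [0.5479, 0.1609, 0.0628]
ee_rot: [0.741, 0.672, -0.0, -0.0]
ft_force: [-4.4, -0.4, 3.7]
grip_width: 0.129
grasp_force: 32.6
```

```bash
python3 - <<'E'
from h import *
o=manip.get_obs();print(o['position'],o['ft_force'],o['torque'],o['ee_rot'],o['joint_pos'].round(2))
b=snap("scene","pics/s2.png")["image"]
cv2.imwrite("pics/c2.png",cv2.convertScaleAbs(cv2.resize(b[230:380,290:440],(500,500),interpolation=2),alpha=1.5))
E
```

```text
[0.54791281 0.1608784  0.06279147] [-4.35984681 -0.3901114   3.74226661] [ 0.15863928  0.86764277 -0.10582499] [ 7.40890228e-01  6.71626050e-01 -2.93663042e-04 -1.79693930e-04] [ 0.37  0.54 -0.92  1.75  0.48  1.09 -0.81]
```

View pics/c2.png

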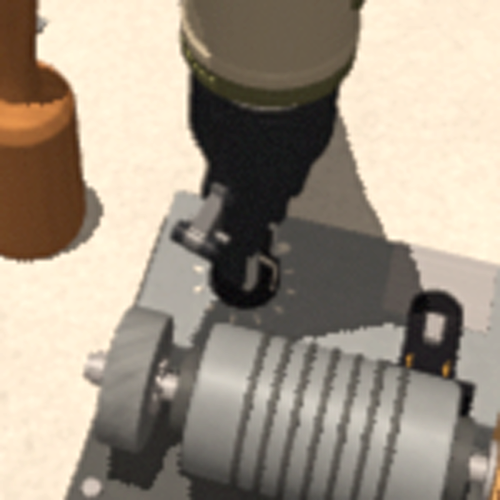

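The dial turns with the gripper, with the white line now at (273,270) in the crop. Carrying on to the stop.

Call:
step_arm:
  moves:
    - [1,-1,0,-0.5,0,0,0.13]
    - [1,-1,0,-0.5,0,0,0.26]
    - [1,-1,0,-0.5,0,0,0.39]
    - [1,-1,0,-0.5,0,0,0.52]
    - [1,-1,0,-0.5,0,0,0.65]
    - [1,-1,0,-0.5,0,0,0.78]
    - [1,-1,0,-0.5,0,0,0.9]
    - [1,-1,0,-0.5,0,0,1.02]
    - [1,-1,0,-0.5,0,0,1.14]
    - [1,-1,0,-0.5,0,0,1.22]

```text
clock: 6.25
position: [0.5471, 0.1605, 0.0627]
ee_rot: [0.223, 0.975, -0.001, -0.0]
ft_force: [-7.0, -3.0, 10.8]
grip_width: 0.128
grasp_force: 33.7
```

```bash
cat >> h.py <<'E'
def st():
    o=manip.get_obs();q=o['ee_rot'];print(o['clock'],o['position'].round(4),"F",o['ft_force'].round(1),"M",o['torque'].round(2),"ang",2*np.arctan2(q[1],q[0]),o['joint_pos'].round(2),"g",o['grip_width'],o['grasp_force'])
E
python3 -c "from h import *;st()"
```

```text
6.25 [0.5471 0.1605 0.0627] F [-7.  -3.  10.8] M [-0.47  1.49 -0.08] ang 2.691122742155148 [ 0.51  0.67 -1.15  1.75  0.66  1.17  0.29] g 0.12823455584585994 33.704110980033875
```

Call:
step_arm:
  moves:
    - [1,0,0,1,0,0,0.07]
    - [1,0,0,1,0,0,0.13]
    - [1,0,0,1,0,0,0.13]

```text
clock: 6.55
position: [0.547, 0.1603, 0.0628]
ee_rot: [0.161, 0.987, -0.0, -0.001]
ft_force: [-2.7, -0.2, 2.5]
grip_width: 0.133
grasp_force: 32.4
```

```bash
python3 -c "from h import *;st()"
```

```text
6.55 [0.547  0.1603 0.0628] F [-2.7 -0.2  2.5] M [-0.13  0.81  0.04] ang 2.81766592027038 [ 0.53  0.69 -1.17  1.75  0.68  1.18  0.4 ] g 0.13262186518024424 32.43637561798096
```

Call:
step_arm:
  moves:
    - [1,0,0,0,0,0,0.05]
    - [1,0,0,0,0,0,0.08]
    - [1,0,0,0,0,0,0.08]

```text
clock: 6.85
position: [0.547, 0.1603, 0.0628]
ee_rot: [0.123, 0.992, -0.0, -0.001]
ft_force: [-6.2, -0.9, 3.6]
grip_width: 0.132
grasp_force: 41.7
```

```bash
python3 -c "from h import *;st()"
```

```text
6.85 [0.547  0.1603 0.0628] F [-6.2 -0.9  3.6] M [-0.18  1.19 -0.85] ang 2.8958099218165714 [ 0.53  0.7  -1.18  1.75  0.7   1.19  0.47] g 0.13243860845945563 41.74972518085269
```

Torque of −0.85 N m at tool angle 2.9, so the dial is at the off stop. I'll release, rise, check the dial and go to the pack.

Call:
step_arm:
  moves:
    - [0.7,0,0,0,0,0,0]
    - [0.5,0,0,0,0,0,0]
    - [0.5,0,0,0,0,0,0]
    - [0.5,0,0,25,0,0,0]
    - [0.5,0,0,65,0,0,0]
    - [0.3,0,0,110,0,0,0]
    - [0,0,0,155,0,0,0]
    - [0,0,0,200,0,0,0]
    - [0,0,0,245,0,0,0]
    - [0,0,0,260,0,0,0]

```text
clock: 7.85
position: [0.5481, 0.1618, 0.3274]
ee_rot: [0.122, 0.993, 0.001, 0.002]
ft_force: [0.3, -0.1, -0.4]
grip_width: 1.001
grasp_force: 0.0
```

Call:
step_arm:
  moves:
    - [0,-10,-40,0,0,0,-0.12]
    - [0,-20,-80,0,0,0,-0.24]
    - [0,-30,-120,0,0,0,-0.36]
    - [0,-40,-160,0,0,0,-0.48]
    - [0,-50,-200,0,0,0,-0.6]
    - [0,-60,-240,0,0,0,-0.72]
    - [0,-70,-280,0,0,0,-0.84]
    - [0,-80,-320,0,0,0,-0.96]
    - [0,-83,-331,0,0,0,-1.08]
    - [0,-83,-331,0,0,0,-1.2]

```text
clock: 8.85
position: [0.4633, -0.1735, 0.3223]
ee_rot: [0.665, 0.747, -0.0, -0.0]
ft_force: [-0.1, 0.5, 0.6]
grip_width: 0.999
grasp_force: 0.0
```

```bash
python3 - <<'E'
from h import *
st()
b=snap("scene","pics/s3.png")["image"];a=snap("top","pics/t3.png")["image"]
im=np.hstack([cv2.resize(b[270:370,310:410],(400,400),interpolation=2),cv2.resize(b[150:300,170:320],(400,400),interpolation=2)])
cv2.imwrite("pics/c3.png",cv2.convertScaleAbs(im,alpha=1.5))
E
```

```text
8.85 [ 0.4633 -0.1735  0.3223] F [-0.1  0.5  0.6] M [ 0.06 -0.   -0.07] ang 1.6876160445106194 [ 1.45  0.14 -1.27  1.6   0.14  1.5   0.29] g 0.9989935744452776 0.0
```

View pics/c3.png

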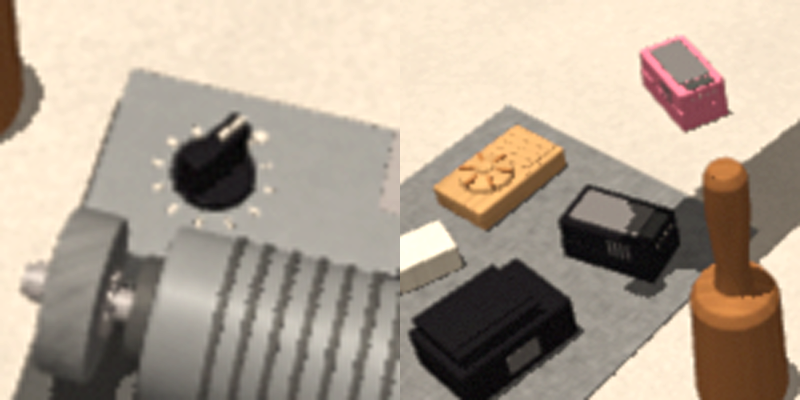

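The dial's white pointer line now runs up and right to about (240,122), which matches the off direction. The pack is undisturbed, with its rib end at (665,215) in the right crop. Descending onto the pack.

Call:
step_arm:
  moves:
    - [0,0,0,-45,0,0,0]
    - [0,0,0,-90,0,0,0]
    - [0,0,0,-135,0,0,0]
    - [0,0,0,-180,0,0,0]
    - [0,0,0,-220,0,0,0]
    - [0,0,0,-255,0,0,0]
    - [0,0,0,-285,0,0,0]
    - [0,0,0,-300,0,0,0]
    - [0,0,0,-306,0,0,0]
    - [0,0,0,-306,0,0,0]

```text
clock: 9.95
position: [0.4647, -0.1701, 0.0171]
ee_rot: [0.66, 0.751, 0.0, 0.0]
ft_force: [0.0, -0.1, -0.2]
grip_width: 0.999
grasp_force: 0.0
```

Call:
step_arm:
  moves:
    - [0.2,0,0,0,0,0,0]
    - [0.25,0,0,0,0,0,0]
    - [0.3,0,0,0,0,0,0]
    - [0.35,0,0,0,0,0,0]
    - [0.4,0,0,0,0,0,0]
    - [0.5,0,0,0,0,0,0]
    - [0.6,0,0,0,0,0,0]
    - [0.6,0,0,0,0,0,0]
  grip_force: 60

```text
clock: 10.75
position: [0.4648, -0.1706, 0.0176]
ee_rot: [0.661, 0.751, -0.0, 0.0]
ft_force: [-2.4, -0.2, 9.0]
grip_width: 0.596
grasp_force: 61.7
```

```bash
python3 -c "from h import *;st()"
```

```text
10.75 [ 0.4648 -0.1706  0.0176] F [-2.4 -0.2  9. ] M [ 0.02  0.43 -0.02] ang 1.6976989714394444 [ 1.15  0.51 -1.03  1.97  0.53  0.96 -0.02] g 0.596324100081333 61.674036690965295
```

Call:
step_arm:
  moves:
    - [0.6,0,0,10,0,0,0]
    - [0.6,0,0,40,0,0,0]
    - [0.6,0,0,80,0,0,0]
    - [0.6,0,0,125,0,0,0]
    - [0.6,0,0,170,0,0,0]
    - [0.6,0,0,215,0,0,0]
    - [0.6,0,0,255,0,0,0]
    - [0.6,0,0,280,0,0,0]
    - [0.6,0,0,290,0,0,0]

```text
clock: 11.65
position: [0.4649, -0.1701, 0.3091]
ee_rot: [0.661, 0.751, -0.0, 0.001]
ft_force: [0.7, 0.1, -3.1]
grip_width: 0.596
grasp_force: 64.1
```

Call:
step_arm:
  moves:
    - [0.6,-2,30,0,0,0,0.1]
    - [0.6,-4,70,0,0,0,0.22]
    - [0.6,-6,110,0,0,0,0.34]
    - [0.6,-8,150,0,0,0,0.46]
    - [0.6,-10,190,0,0,0,0.58]
    - [0.6,-12,230,0,0,0,0.7]
    - [0.6,-14,270,0,0,0,0.82]
    - [0.6,-16,310,0,0,0,0.94]
    - [0.6,-18,350,0,0,0,1.06]
    - [0.6,-19,390,0,0,0,1.18]

```text
clock: 12.65
position: [0.4451, 0.2118, 0.3061]
ee_rot: [0.142, 0.99, -0.0, -0.001]
ft_force: [-0.6, -0.4, -2.1]
grip_width: 0.599
grasp_force: 63.9
```

```bash
python3 -c "from h import *;st()"
```

```text
12.65 [0.4451 0.2118 0.3061] F [-0.6 -0.4 -2.1] M [-0.03  0.02  0.05] ang 2.8566848516017265 [ 0.76  0.22 -1.44  1.63  0.22  1.49  0.59] g 0.5994020308173093 63.94808411831036
```

Call:
step_arm:
  moves:
    - [0.6,0,0,-35,0,0,0]
    - [0.6,0,0,-75,0,0,0]
    - [0.6,0,0,-115,0,0,0]
    - [0.6,0,0,-155,0,0,0]
    - [0.6,0,0,-190,0,0,0]
    - [0.6,0,0,-190,0,0,0]

```text
clock: 13.25
position: [0.4423, 0.2091, 0.1129]
ee_rot: [0.143, 0.99, -0.002, -0.004]
ft_force: [-0.5, -0.4, -2.2]
grip_width: 0.596
grasp_force: 64.6
```

```bash
python3 -c "from h import *;st()"
```

```text
13.25 [0.4423 0.2091 0.1129] F [-0.5 -0.4 -2.2] M [ 0.01  0.   -0.07] ang 2.853872406483479 [ 0.55  0.42 -1.25  1.9   0.43  1.15  0.42] g 0.596171699327887 64.55689110327512
```

Call:
step_arm:
  moves:
    - [0.6,1,10,0,0,0,0.1]
    - [0.6,2,20,0,0,0,0.2]
    - [0.6,3,30,0,0,0,0.3]
    - [0.6,3,41,0,0,0,0.4]
    - [0.6,3,41,0,0,0,0.508]
    - [0.6,3,41,0,0,0,0.508]
    - [0.6,3,41,0,0,0,0.508]

```text
clock: 13.95
position: [0.449, 0.2516, 0.1183]
ee_rot: [-0.107, 0.994, 0.0, 0.0]
ft_force: [-0.8, 0.2, -3.2]
grip_width: 0.604
grasp_force: 64.8
```

```bash
python3 - <<'E'
from h import *
st()
b=snap("scene","pics/s4.png")["image"];a=snap("top","pics/t4.png")["image"]
im=np.hstack([cv2.resize(b[240:380,330:470],(400,400),interpolation=2),cv2.resize(a[150:290,150:290],(400,400),interpolation=2)])
cv2.imwrite("pics/c4.png",cv2.convertScaleAbs(im,alpha=1.6))
E
```

```text
13.95 [0.449  0.2516 0.1183] F [-0.8  0.2 -3.2] M [ 0.01  0.   -0.01] ang 3.35691749640724 [ 0.48  0.53 -1.32  1.84  0.55  1.21  0.77] g 0.6037080122680577 64.77343331091106
```

View pics/c4.png

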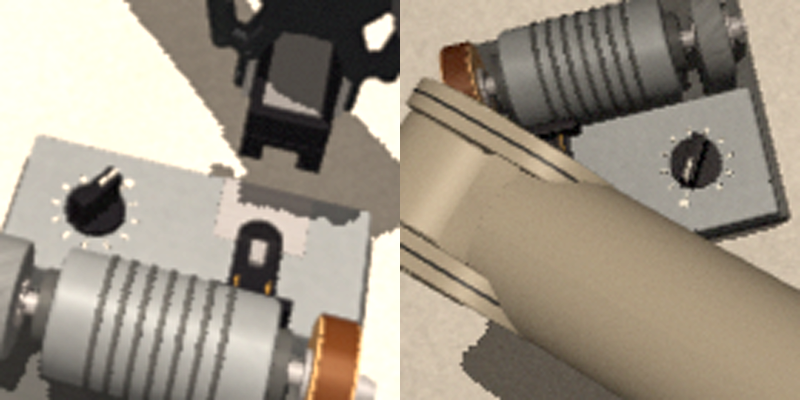

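The dial is off in both views, with the pointer at (110,180) left and (688,178) right. The pack's channel opening at (282,155) faces the shoe at (258,255). I'll check the pack's place in the hand and compare it with the rail in the same image.

```bash
python3 - <<'E' | tail -8
from fit import *
S4=load("pics/s4.png")
img=S4["image"]
def full(x,y): return np.array([330+(x+.5)/2.857-.5,240+(y+.5)/2.857-.5])
p=[.449,.2516,.2153];zb=.1047
pts=[(.045,.026,zb),(.045,-.026,zb),(.045,.026,zb+.046),(.045,-.026,zb+.046),(.045,.017,zb),(.045,-.017,zb)]
print("pred crop",((proj(S4,W(p,pts))-[330,240])*2.857).round(0).tolist())
mm=[.5345,.221,.2203]
print("rail nose top & home-rail head corners crop",((proj(S4,W(mm,[(-.017,.048,.063),(.0,.063,.063),(.0,.033,.063),(.04,.063,.063),(.04,.033,.063)]))-[330,240])*2.857).round(0).tolist())
big=cv2.resize(img[240:350,400:470],None,fx=7,fy=7,interpolation=cv2.INTER_CUBIC)[:600]
big=cv2.convertScaleAbs(big,alpha=2.5)
for q in proj(S4,W(p,pts)): cv2.circle(big,tuple(int(v) for v in (q-[400,240])*7+3),3,(0,0,255),1)
for q in proj(S4,W(mm,[(-.017,.048,.063),(.0,.063,.063),(.0,.033,.063),(.03,.063,.063),(.03,.033,.063)])): cv2.circle(big,tuple(int(v) for v in (q-[400,240])*7+3),3,(0,255,0),1)
cv2.imwrite("pics/c5.png",big)
E
```

```text
pack [ 0.464  -0.1705 -1.4405]
[[-2.4, -0.5], [-0.8, -0.9], [0.3, 0.5], [-1.3, 1.2], [-0.6, -0.4], [-0.3, -0.4], [-1.5, -2.7], [0.4, -2.2], [-1.2, 2.2], [-2.4, -1.5], [0.1, -0.7], [0.1, -1.8], [-0.4, -0.3]]
dial [0.54847446 0.15868631 0.08      ]
bar ends [[0.5606, 0.1609, 0.08], [0.5244, 0.1491, 0.08]] dir 0.3145528699339328 0.038116996375012376
bar ends [[0.5341, 0.1556, 0.08], [0.5825, 0.1746, 0.08]] dir -2.7687772223348652 0.052002450590844
mallet [[0.53977361 0.00306992 0.24      ]] home [[0.5246, 0.2661, 0.05], [0.4592, 0.2515, 0.05]]
pred crop [[318.0, 172.0], [237.0, 153.0], [332.0, 128.0], [247.0, 108.0], [304.0, 169.0], [251.0, 157.0]]
rail nose top & home-rail head corners crop [[264.0, 218.0], [283.0, 244.0], [237.0, 233.0], [274.0, 296.0], [227.0, 284.0]]
```

View pics/c5.png

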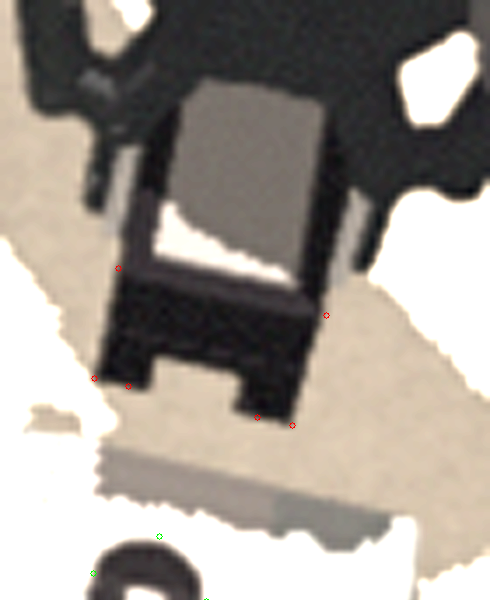

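```bash
python3 - <<'E' | tail -6
from edge import *
import scipy.ndimage as nd
mm=[.5345,.2197,.2203]
S4=load("pics/s4.png")
for nm,c,zl,zr in(("top",T,.063,.058),("scene0",S,.058,.063),("scene4",S4,.058,.063)):
    g=cv2.GaussianBlur(cv2.cvtColor(c["image"],cv2.COLOR_BGR2GRAY).astype(float),(0,0),.6)
    out=[]
    for y0,z,sg in((.063,zl,1),(.033,zr,-1)):
        ys=np.arange(-.008,.0081,.0002)
        r=[]
        for x in np.linspace(.0,.028,12):
            q=proj(c,W(mm,np.c_[np.full(len(ys),x),y0+ys,np.full(len(ys),z)]))
            d=np.gradient(nd.map_coordinates(g,[q[:,1],q[:,0]],order=1))*sg
            r.append(ys[d.argmax()])
        out.append((np.median(r)*1e3).round(2));
    print(nm,"edge offsets left,right mm",out,"centre shift",np.mean(out))
for c,nm in((S4,"scene4"),):
    g=cv2.GaussianBlur(cv2.cvtColor(c["image"],cv2.COLOR_BGR2GRAY).astype(float),(0,0),.6)
    p=[.449,.2516,.2153];zb=.1047;out=[]
    for y0,sg in((.026,1),(-.026,-1)):
        ys=np.arange(-.006,.0061,.0002);r=[]
        for z in np.linspace(zb+.006,zb+.035,10):
            q=proj(c,W(p,np.c_[np.full(len(ys),.045),y0+ys,np.full(len(ys),z)]))
            d=np.gradient(nd.map_coordinates(g,[q[:,1],q[:,0]],order=1))*sg;r.append(ys[d.argmax()])
        out.append((np.median(r)*1e3).round(2))
    print("pack front offsets",out,np.mean(out))
E
```

```text
bar ends [[0.5341, 0.1556, 0.08], [0.5825, 0.1746, 0.08]] dir -2.7687772223348652 0.052002450590844
mallet [[0.53977361 0.00306992 0.24      ]] home [[0.5246, 0.2661, 0.05], [0.4592, 0.2515, 0.05]]
top edge offsets left,right mm [np.float64(-1.1), np.float64(-1.5)] centre shift -1.3
scene0 edge offsets left,right mm [np.float64(0.8), np.float64(0.4)] centre shift 0.6000000000000001
scene4 edge offsets left,right mm [np.float64(0.7), np.float64(0.4)] centre shift 0.55
pack front offsets [np.float64(-0.9), np.float64(-0.6)] -0.75
```

Call:
step_arm:
  moves:
    - [0.6,3,1,-15,0,0,0.005]
    - [0.6,6,1.5,-30,0,0,0.005]
    - [0.6,8,2,-45,0,0,0.005]
    - [0.6,8,2,-45,0,0,0.005]
    - [0.6,8,2,-45,0,0,0.005]

```text
clock: 14.55
position: [0.4563, 0.2539, 0.0719]
ee_rot: [-0.112, 0.994, 0.0, -0.001]
ft_force: [-0.6, 0.2, -2.0]
grip_width: 0.598
grasp_force: 64.6
```

```bash
cat >> h.py <<'E'
def rel():
    o=manip.get_obs();d=o['position'][:2]-[.5237,.2679];c,s=np.cos(.2203),np.sin(.2203)
    q=o['ee_rot'];f=o['ft_force'];print("along %.2f lat %.2f mm z %.2f yaw err %.4f | F along %.1f lat %.1f z %.1f M %s g %.3f %.0f t %.2f j3 %.2f"%(1e3*(c*d[0]+s*d[1]),1e3*(c*d[1]-s*d[0]),1e3*o['position'][2],(2*np.arctan2(q[1],q[0]))%(2*np.pi)-np.pi-.2203,c*f[0]+s*f[1],c*f[1]-s*f[0],f[2],o['torque'].round(2),o['grip_width'],o['grasp_force'],o['clock'],o['joint_pos'][2]))
E
python3 -c "from h import *;rel()"
```

```text
along -68.86 lat 1.05 mm z 71.88 yaw err 0.0040 | F along -0.6 lat 0.3 z -2.0 M [ 0.02 -0.02  0.03] g 0.598 65 t 14.55 j3 -1.24
```

Call:
step_arm:
  moves:
    - [0.6,0.2,-1,-4,0,0,-0.003]
    - [0.6,0.2,-1,-7,0,0,-0.003]
    - [0.6,0.2,-1,-8,0,0,-0.003]
    - [0.6,0.2,-1,-8,0,0,-0.003]

```text
clock: 14.95
position: [0.457, 0.2526, 0.0644]
ee_rot: [-0.11, 0.994, 0.0, 0.0]
ft_force: [-0.2, -0.1, -3.7]
grip_width: 0.605
grasp_force: 64.6
```

```bash
python3 -c "from h import *;rel()"
```

```text
along -68.45 lat -0.33 mm z 64.42 yaw err 0.0005 | F along -0.2 lat -0.0 z -3.7 M [ 0.09  0.02 -0.02] g 0.605 65 t 14.95 j3 -1.23
```

Call:
step_arm:
  moves:
    - [0.6,0,0.3,-1,0,0,0]
    - [0.6,0,0.3,-1,0,0,0]

```text
clock: 15.15
position: [0.4571, 0.253, 0.0636]
ee_rot: [-0.11, 0.994, 0.0, 0.0]
ft_force: [-0.9, -1.2, -2.2]
grip_width: 0.601
grasp_force: 64.9
```

```bash
python3 -c "from h import *;rel()"
```

```text
along -68.23 lat 0.06 mm z 63.64 yaw err 0.0005 | F along -1.1 lat -1.0 z -2.2 M [-0.09  0.03 -0.02] g 0.601 65 t 15.15 j3 -1.23
```

Call:
step_arm:
  moves:
    - [0.6,5,1.1,0,0,0,0]
    - [0.6,10,2.2,0,0,0,0]
    - [0.6,15,3.3,0,0,0,0]
    - [0.6,19.5,4.4,0,0,0,0]

```text
clock: 15.55
position: [0.4768, 0.2577, 0.0636]
ee_rot: [-0.11, 0.994, 0.0, -0.0]
ft_force: [-5.5, -1.5, 4.8]
grip_width: 0.603
grasp_force: 65.5
```

```bash
python3 -c "from h import *;rel()"
```

```text
along -48.02 lat 0.32 mm z 63.63 yaw err 0.0006 | F along -5.6 lat -0.2 z 4.8 M [-0.23  0.94 -0.04] g 0.603 66 t 15.55 j3 -1.20
```

Call:
step_arm:
  moves:
    - [0.6,5,1.1,0,0,0,0]
    - [0.6,9.8,2.2,0,0,0,0]
    - [0.6,14.6,3.2,0,0,0,0]
    - [0.6,19.5,4.3,0,0,0,0]
  grip_force: 80

```text
clock: 15.95
position: [0.4951, 0.2622, 0.0637]
ee_rot: [-0.111, 0.994, 0.0, -0.001]
ft_force: [-10.4, -3.2, 10.6]
grip_width: 0.601
grasp_force: 82.3
```

```bash
python3 -c "from h import *;rel()"
```

```text
along -29.18 lat 0.74 mm z 63.69 yaw err 0.0015 | F along -10.9 lat -0.9 z 10.6 M [-0.51  2.05  0.03] g 0.601 82 t 15.95 j3 -1.18
```

Call:
step_arm:
  moves:
    - [0.6,5,0.8,0,0,0,0]
    - [0.6,10,1.7,0,0,0,-0.001]
    - [0.6,15,2.8,0,0,0,-0.001]
    - [0.6,20,3.9,0,0,0,-0.001]

```text
clock: 16.35
position: [0.5161, 0.2661, 0.0637]
ee_rot: [-0.11, 0.994, 0.0, -0.0]
ft_force: [-5.2, -1.0, 5.3]
grip_width: 0.597
grasp_force: 82.2
```

```bash
python3 -c "from h import *;rel()"
```

```text
along -7.85 lat -0.10 mm z 63.71 yaw err -0.0001 | F along -5.3 lat 0.1 z 5.3 M [-0.29  1.01 -0.01] g 0.597 82 t 16.35 j3 -1.15
```

Call:
step_arm:
  moves:
    - [0.6,3,0.7,0,0,0,0]
    - [0.6,5,1.1,0,0,0,0]
    - [0.6,7,1.5,0,0,0,0]
    - [0.6,8.5,1.9,0,0,0,0]
    - [0.6,8.5,1.9,0,0,0,0]

```text
clock: 16.85
position: [0.5247, 0.268, 0.0637]
ee_rot: [-0.11, 0.994, 0.0, 0.0]
ft_force: [-2.8, -0.3, 5.6]
grip_width: 0.598
grasp_force: 82.3
```

```bash
python3 -c "from h import *;rel()"
```

```text
along 0.97 lat -0.14 mm z 63.72 yaw err -0.0002 | F along -2.8 lat 0.3 z 5.6 M [-0.12  0.75  0.02] g 0.598 82 t 16.85 j3 -1.14
```

Call:
step_arm:
  moves:
    - [0.6,1,0.2,0,0,0,0]
    - [0.6,2,0.4,0,0,0,0]
    - [0.6,3,0.7,0,0,0,0]
    - [0.6,3,0.7,0,0,0,0]

```text
clock: 17.25
position: [0.5254, 0.2682, 0.0637]
ee_rot: [-0.11, 0.994, -0.001, -0.002]
ft_force: [-15.5, -6.4, 15.9]
grip_width: 0.599
grasp_force: 83.6
```

```bash
python3 -c "from h import *;rel()"
```

```text
along 1.77 lat -0.12 mm z 63.72 yaw err 0.0004 | F along -16.6 lat -2.9 z 15.9 M [-1.05  2.99 -0.15] g 0.599 84 t 17.25 j3 -1.14
```

The pack is against the stop block. I'll tug it back gently to test the catch.

Call:
step_arm:
  moves:
    - [0.6,-2,-0.4,0,0,0,0]
    - [0.6,-4,-0.9,0,0,0,0]
    - [0.6,-6,-1.3,0,0,0,0]
    - [0.6,-6,-1.3,0,0,0,0]

```text
clock: 17.65
position: [0.5225, 0.267, 0.0638]
ee_rot: [-0.109, 0.994, 0.001, 0.001]
ft_force: [4.8, 2.0, 1.7]
grip_width: 0.597
grasp_force: 83.2
```

```bash
python3 -c "from h import *;rel()"
```

```text
along -1.37 lat -0.64 mm z 63.77 yaw err -0.0011 | F along 5.1 lat 0.9 z 1.7 M [ 0.38 -0.92  0.01] g 0.597 83 t 17.65 j3 -1.15
```

Call:
step_arm:
  moves:
    - [0.6,-1,-0.2,0,0,0,0]
    - [0.6,-2,-0.4,0,0,0,0]
    - [0.6,-2,-0.4,0,0,0,0]

```text
clock: 17.95
position: [0.5222, 0.2668, 0.0639]
ee_rot: [-0.109, 0.994, 0.001, 0.002]
ft_force: [12.6, 5.6, -4.1]
grip_width: 0.596
grasp_force: 84.0
```

```bash
python3 -c "from h import *;rel()"
```

```text
along -1.74 lat -0.73 mm z 63.93 yaw err -0.0018 | F along 13.5 lat 2.7 z -4.1 M [ 0.97 -2.61  0.08] g 0.596 84 t 17.95 j3 -1.15
```

The catch holds: 13.5 N for 0.4 mm of travel. I'll push the pack fully home, then ease off, release and rise.

Call:
step_arm:
  moves:
    - [0.6,2,0.5,0,0,0,0]
    - [0.6,4,1,0,0,0,0]
    - [0.6,6.5,1.5,0,0,0,0]
    - [0.6,6.5,1.5,0,0,0,0]
    - [0.6,5.3,1.2,0,0,0,0]
    - [0.6,5.3,1.2,0,0,0,0]

```text
clock: 18.55
position: [0.5248, 0.268, 0.0637]
ee_rot: [-0.11, 0.994, 0.0, 0.0]
ft_force: [0.3, 1.5, 4.9]
grip_width: 0.598
grasp_force: 85.0
```

```bash
python3 -c "from h import *;rel()"
```

```text
along 1.11 lat -0.15 mm z 63.72 yaw err -0.0003 | F along 0.7 lat 1.4 z 4.9 M [ 0.25 -0.19  0.07] g 0.598 85 t 18.55 j3 -1.14
```

Call:
step_arm:
  moves:
    - [0.5,0,0,0,0,0,0]
    - [0.35,0,0,0,0,0,0]
    - [0.2,0,0,0,0,0,0]
    - [0.2,0,0,0,0,0,0]
    - [0.2,0,0,15,0,0,0]
    - [0.2,0,0,45,0,0,0]
    - [0.2,0,0,80,0,0,0]
    - [0.2,0,0,110,0,0,0]
    - [0.2,0,0,110,0,0,0]

```text
clock: 19.45
position: [0.5259, 0.2693, 0.1785]
ee_rot: [-0.11, 0.994, 0.001, 0.003]
ft_force: [0.2, 0.7, 0.1]
grip_width: 0.802
grasp_force: 0.0
```

```bash
python3 - <<'E'
from h import *
rel()
b=snap("scene","pics/s6.png")["image"];a=snap("top","pics/t6.png")["image"]
im=np.hstack([cv2.resize(b[240:380,330:470],(400,400),interpolation=2),cv2.resize(a[150:290,150:290],(400,400),interpolation=2)])
cv2.imwrite("pics/c6.png",cv2.convertScaleAbs(im,alpha=2))
E
```

```text
along 2.46 lat 0.93 mm z 178.51 yaw err -0.0001 | F along 0.3 lat 0.6 z 0.1 M [-0.   -0.01 -0.03] g 0.802 0 t 19.45 j3 -1.24
```

View pics/c6.png

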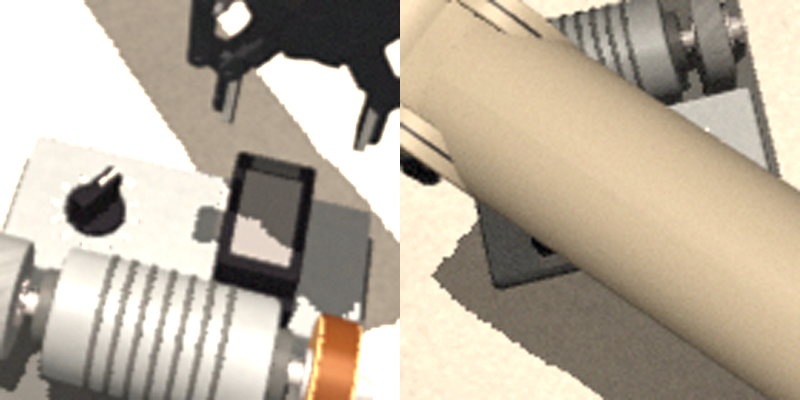

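The pack sits squarely on the shoe at (265,230) in the left crop. The dial is still off at (95,205), and the fingers are clear. Handing in.

```bash
python3 -c "from h import *;print(manip.hand_in())"
```

```text
the job is handed in; nothing more can be done
None
```

The job is handed in: I turned the dial to its off stop and slid the slim pack home with the catch holding against a backward tug; I then let go and raised the arm clear, without touching the other objects (the hand-in returned no verdict).

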